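Clip the snap-hook mug onto the drying ring

TASK

Hang the blue mug up to dry: pick it up, bring its snap-hook handle down over the straight top bar of the ring on the stand, and push until the bar has sprung the gate open and the gate has snapped shut below it. Then let go, so that the mug hangs on the ring clear of the worktop. Leave the red mug where it stands.

Things in the scene. Friction and masses are not known exactly. Their poses are not given: they have to be found in the camera images.
- blue_mug_center (a point): Centre of the blue mug: upright round cup, 60 mm diameter, 100 mm high, 3 mm wall, z up its axis; grip it across y near the rim. Its handle, a snap hook in the x-z plane, reaches 87 mm along +x: arm underside (saddle) 36 mm above this centre; outer leg's inner face 77 mm from the axis, tip 31 mm below centre. The mouth faces down; its middle is 57 mm from the axis. Mass about 0.14 kg.
- blue_mug_gate (a joint): Sprung gate that closes the hook's mouth: 6 mm rod, 20 mm below the mug's centre, from its hinge 37 mm from the axis to the outer leg. 0 = shut (level, at its stop); grows to 1.5 as its tip swings up into the hook. A bar pressed up at mid mouth opens it with 6 N (12 N near the hinge); it snaps shut when the bar is 45 mm above the hinge; the saddle stops the bar's centre at 52 mm.
- ring_bar (a point): Middle of the straight top bar of an upright steel ring, on the bar's centre line, 160 mm above the worktop. The bar is 8 mm thick, along y; the ring lies in the y-z plane, 56 mm wide and 62 mm high inside, on a short post and a dark round base 92 mm across, fixed. x is level through the ring, within 0.55 rad of straight away from the robot; there is most room on the robot's side.
- red_mug_center (a point): Centre, half-way up, of the red mug, a bystander of the same shape, handle along its +x. It must stay where it stands on the worktop.
Mind the look-alikes: they are no part of the job. Leave any orange look-alike of the part that bears ring_bar alone.

How it is judged:
By the outcome, as a careful person would: the job done as asked, in the order asked, and still so for the second after the job is handed in, with the robot touching nothing.
It also fails if it takes over 38 s, if anything falls off the work surface, if the arm or the gripper's body presses on something with over 40 N, if the wrist force passes 120 N, or if a joint passes its speed limit or range.

ROBOT

A 6-joint arm with a two-finger parallel gripper is mounted at the origin on a cart in front of the work surface, level with it; the furniture and walls round the work are solid. World frame = base frame: x ahead of the robot, y to its left, z up, the work surface at z = 0. Lengths are in m, angles in rad, forces in N, time in s.
With the tool pointing down it reaches from about 0.35 to 0.85 m from the base axis. Payload 8.1 kg.
Tool frame: the origin (TCP) lies between the finger pads; the fingertips stand 14 mm ahead of it and the grasp point (between the pads) lies 5 mm behind it; z points along the fingers, y is the line along which they close (so a half turn about z gives the same grasp; the last joint's range is limited). The gripper opens to 93 mm and grips with 3 to 60 N. Pads are 15 mm wide; open, the fingers measure 128 mm over their backs; the gripper's body (75 mm by 188 mm) begins 65 mm behind the grasp point.
Start: joints at [-1.244, 0.13, 1.488, -0, 1.523, -0.085], TCP at [0.24, -0.55, 0.233] pointing down, gripper open.
Joint ranges: [-2.96, 2.96], [-0.89, 2.26], [0.02, 2.5], [-1.34, 4.48], [0, 2.73], [-2.66, 2.66]. Speed limits (rad/s): [2.39, 2.39, 2.79, 3.14, 3.14, 3.14].

INTERFACE

Orientations are given as a rotation vector (axis times angle).
In Python, from plant import robot gives the robot as it stands.
- The arm moves only by the tool arm_command, never from a script. Its argument "targets" is a list of rows, each an object of numbers: "x", "y", "z": the shift along the world's x, y, z in units of 500 mm (1.0 is 500 mm); "rx", "ry", "rz": the turn, a rotation vector about the world's x, y, z in units of 2 rad (1.0 is 2 rad); "claw": the closure in counts, from 0 (fully open) to 255 (shut). In form: [{"x": .., "y": .., "z": .., "rx": .., "ry": .., "rz": .., "claw": ..}, ...]. A call has 1 to 10 rows; each row is the pose to reach, as a shift and turn from the pose commanded when the call began; what a row does not reach only later rows make up. A row lasts 1/12 s, in which the tool goes at most 41.7 mm and 7.16 degrees, less where a joint would pass 70% of its speed; a pose out of reach is approached as far as the arm can. A call with a number of a shift or a turn outside -1 to 1 is refused whole. A call with a gripper value outside its range is refused whole. The fingers move at their own pace and stop on an object; "squeeze" is the grip in N (left out, the last holds). Time passes only in rows, so rows that repeat a pose let the fingers close. It gives the time, the measured TCP pose, the force, the opening and the grip force at its end, in the units of the state.
- robot.read_state(): the state, without advancing time (a new reading comes with each control period).
- robot.read_camera(name): name is "side" or "top"; returns (picture, depth): 480x640x3 uint8, red, green, blue; 480x640 float32, m along the optical axis (not along the pixel's ray), 0 where there is no reading.
- robot.get_calibration(name): a dict with "intrinsics" (3x3 intrinsics, pixels), "dist" ([k1, k2, p1, p2, k3] as OpenCV has them; the pictures are not rectified), "origin" and "orientation" of the camera in the world. Camera axes: x right, y up, looking along -z (the intrinsics and any distortion apply to the point x, -y, -z); pixel columns grow to the right and rows downward; lengths in m; the calibration is good to about 2 mm. A picture is of the moment at which its call begins. get_calibration takes no time and is no camera call.
- robot.close_job(): hands the job in; it is judged then, once.
The state is a dict: "t": time; "q": joint angles; "dq": joint speeds; "joint_torque": joint torques, N m; "tool_pos": TCP position; "orientation": TCP orientation; "force": force on the tool from outside, world axes, zero at the start; "wrist_torque": the same for the moment, N m; "opening": finger opening in m; "gripper_force": force on a finger pad.
Only numpy, scipy, OpenCV 4.12 (cv2) and the standard library are available. Lean on these libraries where they do the work, as an engineer would, in place of code of your own. Each camera call takes 0.05 s, during which the arm holds its last target. There are 200 camera calls.

## Working session

There is one attempt and no reset: what is moved stays moved. The work goes in short steps, Python scripts to look and compute and a tool call to move; the robot and the scene stay as the last step left them, time stands still between calls to the robot, and variables do not carry over. Pictures are saved under pics/ and viewed, at most 10 in all, crops included, and the job is handed in when it is done.

Besides the shell and the picture viewer there is one more tool, called after "Call:" as name([rows], argument=value, ...), one row to a line, values as JSON. arm_command: Moves the arm, as the interface text tells. Shifts and turns lie within -1 to 1; 1 stands for 500 mm of shift or 2 rad of turn. Its arguments: {"type":"object","properties":{"targets":{"type":"array","items":{"type":"object","properties":{"x":{"type":"number","minimum":-1,"maximum":1},"y":{"type":"number","minimum":-1,"maximum":1},"z":{"type":"number","minimum":-1,"maximum":1},"rx":{"type":"number","minimum":-1,"maximum":1},"ry":{"type":"number","minimum":-1,"maximum":1},"rz":{"type":"number","minimum":-1,"maximum":1},"claw":{"type":"number"}}}},"squeeze":{"type":"number"}},"required":["targets"]}

```bash
mkdir -p pics; cat > h.py <<'E'
import numpy as np, cv2
from scipy.spatial.transform import Rotation as R
from plant import robot
def rot(o):
    o=np.array(o,float)
    return o if o.shape==(3,3) else (R.from_rotvec(o).as_matrix() if o.size==3 else R.from_quat(o).as_matrix())
def grab(n,tag):
    im,d=robot.read_camera(n); cv2.imwrite(f'pics/{tag}.png',im[:,:,::-1]); np.savez(f'pics/{tag}.npz',im=im,d=d); return im,d
def world(n,d):
    c=robot.get_calibration(n); K=np.array(c['intrinsics']); h,w=d.shape
    u,v=np.meshgrid(np.arange(w),np.arange(h))
    p=cv2.undistortPoints(np.stack([u,v],-1).reshape(-1,1,2).astype(np.float64),K,np.array(c['dist'],float)).reshape(h,w,2)
    P=np.stack([p[...,0]*d,-p[...,1]*d,-d],-1)
    W=P@rot(c['orientation']).T+np.array(c['origin']); W[d<=0]=np.nan
    return W
E
python3 - <<'E'
from h import *
for n in ('side','top'):
    im,d=grab(n,n+'0'); print(n,robot.get_calibration(n)['origin'],robot.get_calibration(n)['orientation'])
    W=world(n,d); hsv=cv2.cvtColor(im,cv2.COLOR_RGB2HSV)
    for nm,lo,hi in (('blue',100,130),('red',0,5),('orange',8,20)):
        m=(hsv[...,0]>=lo)&(hsv[...,0]<=hi)&(hsv[...,1]>120)&(hsv[...,2]>50)&(d>0)
        if m.sum(): p=W[m]; print(nm,m.sum(),np.percentile(p,[1,50,99],axis=0).round(3).tolist())
s=robot.read_state(); print(s)
E
```

```text
side [0.29646309 0.84230211 0.61806778] [ 0.25735811 -1.33511588 -2.42575748]
blue 3808 [[0.487, 0.359, 0.009], [0.53, 0.414, 0.072], [0.726, 0.576, 0.1]]
red 1593 [[0.499, 0.159, 0.007], [0.523, 0.209, 0.068], [0.554, 0.218, 0.099]]
orange 12715 [[-0.319, -1.777, -0.927], [0.099, -0.582, -0.911], [0.793, 0.681, 0.162]]
top [0.4786261  0.09691343 1.21504458] [ 0.0993137  -0.11611581 -1.59636148]
blue 1320 [[0.493, 0.355, 0.001], [0.669, 0.486, 0.072], [0.731, 0.575, 0.101]]
red 485 [[0.501, 0.156, -0.002], [0.529, 0.188, 0.005], [0.556, 0.213, 0.103]]
orange 31032 [[-0.141, -1.117, -0.927], [0.027, 0.6, -0.908], [0.816, 1.27, 0.16]]
{'t': 0.1, 'q': array([-1.24439226e+00,  1.31068952e-01,  1.48915726e+00, -9.89089671e-06,
        1.52298438e+00, -8.53731146e-02]), 'dq': array([ 0.00010337, -0.00296783, -0.00356623,  0.00094672,  0.00038735,
       -0.00052826]), 'joint_torque': array([ 1.69439474e-03, -5.61338139e+01, -4.93096375e+01,  7.70359416e-02,
        2.90545385e-02, -2.17480817e-05]), 'tool_pos': array([ 0.24002112, -0.54937773,  0.23170949]), 'orientation': array([-3.07367001e+00, -6.41930589e-01,  3.20786854e-04]), 'force': array([ 0.77719765,  0.52352768, -0.14995529]), 'wrist_torque': array([-0.0222061 , -0.02718826,  0.0385895 ]), 'gripper_force': 0.0, 'opening': 0.09320086881429021}
```

View pics/side0.png

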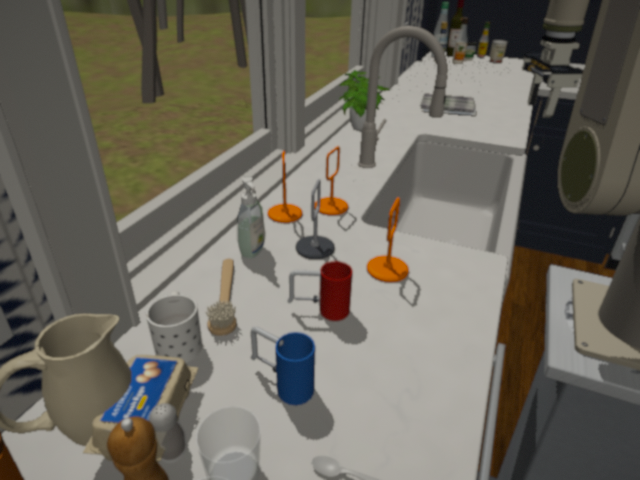

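View pics/top0.png

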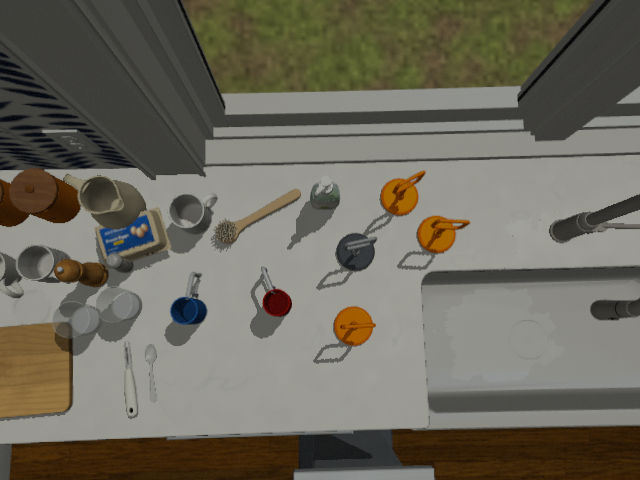

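The blue mug is at top (188,310) and side (295,370), with its handle pointing away from the robot. The red mug is at top (276,302). The steel ring on its dark base is at top (355,252) and side (315,220), and the other three rings are orange.

```bash
python3 - <<'E'
from h import *
Ws={}
for n in ('side','top'):
    f=np.load(f'pics/{n}0.npz'); im,d=f['im'],f['d']; W=world(n,d); Ws[n]=W
    hsv=cv2.cvtColor(im,cv2.COLOR_RGB2HSV)
    for nm,lo,hi,box in (('blue',100,130,(.4,.6,.3,.45)),('red',0,5,(.4,.6,.1,.3))):
        m=(hsv[...,0]>=lo)&(hsv[...,0]<=hi)&(hsv[...,1]>120)&(d>0)
        inb=(W[...,0]>box[0])&(W[...,0]<box[1])&(W[...,1]>box[2])&(W[...,1]<box[3])
        p=W[m&inb&(W[...,2]>.015)]
        # circle fit radius 28.5-30 on outer points
        from scipy.optimize import least_squares
        for zlo,zhi in ((.015,.09),(.09,.11)):
            q=p[(p[:,2]>zlo)&(p[:,2]<zhi)]
            if len(q)<10: continue
            r=least_squares(lambda c:np.hypot(q[:,0]-c[0],q[:,1]-c[1])-.0295,q[:,:2].mean(0)+[0,-.01 if n=='side' else 0],loss='soft_l1',f_scale=.002)
            print(n,nm,zlo,len(q),r.x.round(4),np.abs(r.fun).mean().round(4),'ztop',np.percentile(q[:,2],98).round(4))
        cx=r.x
        g=inb|((W[...,0]>box[0])&(W[...,0]<.68)&(W[...,1]>box[2]-.03)&(W[...,1]<box[3]+.05))
        rr=np.hypot(W[...,0]-cx[0],W[...,1]-cx[1])
        h=W[g&(hsv[...,1]<120)&(rr>.045)&(rr<.1)&(W[...,2]>.06)]
        if len(h):
            a=np.arctan2(h[:,1]-cx[1],h[:,0]-cx[0]); print('  handle n',len(h),'ang',np.median(a).round(3),a.std().round(3),'rmax',np.percentile(np.hypot(*(h[:,:2]-cx).T),95).round(3),'z',np.percentile(h[:,2],[5,50,95]).round(3))
    # ring
    m=(W[...,0]>.5)&(W[...,0]<.75)&(W[...,1]>-.1)&(W[...,1]<.12)&(W[...,2]>.135)&(W[...,2]<.18)&(hsv[...,1]<100)
    v,u=np.nonzero(m); q=W[m]; print(n,'ring',len(q), (u.min(),u.max(),v.min(),v.max()) if len(q) else '')
    if len(q): print(np.percentile(q,[2,50,98],axis=0).round(3).tolist())
    if n=='top':
        _,lab,st,_=cv2.connectedComponentsWithStats(m.astype(np.uint8))
        for i in range(1,len(st)):
            if st[i,4]<8: continue
            q=W[lab==i]; c=q.mean(0); _,s,V=np.linalg.svd(q-c,full_matrices=False); t=(q-c)@V[0]; print(st[i],c.round(4),V[0].round(3),t.min().round(3),t.max().round(3))
E
python3 - <<'E'
import cv2,numpy as np
a=cv2.imread('pics/top0.png'); b=cv2.imread('pics/side0.png')
A=cv2.resize(a[210:300,300:420],None,fx=4,fy=4); B=cv2.resize(b[170:260,275:395],None,fx=4,fy=4)
C=cv2.resize(a[260:350,150:270],None,fx=3.2,fy=3.2)
cv2.imwrite('pics/c1.png',cv2.resize(np.hstack([A,B]),(800,300)))
E
```

```text
side blue 0.015 1790 [0.5161 0.3868] 0.0012 ztop 0.0889
side blue 0.09 413 [0.5162 0.3871] 0.0015 ztop 0.1007
  handle n 206 ang -0.161 0.037 rmax 0.084 z [0.063 0.091 0.096]
side red 0.015 1213 [0.5278 0.1876] 0.0011 ztop 0.089
side red 0.09 275 [0.5275 0.188 ] 0.0015 ztop 0.1001
  handle n 164 ang 0.399 0.029 rmax 0.085 z [0.064 0.09  0.095]
side ring 143 (np.int64(251), np.int64(320), np.int64(179), np.int64(204))
[[0.638, -0.029, 0.136], [0.646, 0.031, 0.159], [0.749, 0.097, 0.178]]
top blue 0.015 390 [0.5172 0.3835] 0.0009 ztop 0.0887
top blue 0.09 139 [0.5175 0.384 ] 0.0011 ztop 0.1026
  handle n 96 ang -0.219 0.044 rmax 0.084 z [0.072 0.094 0.098]
top red 0.015 95 [0.5277 0.1833] 0.0012 ztop 0.085
top red 0.09 117 [0.5286 0.1853] 0.0015 ztop 0.1034
  handle n 84 ang 0.365 0.048 rmax 0.083 z [0.088 0.094 0.098]
top ring 151 (np.int64(314), np.int64(377), np.int64(193), np.int64(248))
[[0.639, -0.032, 0.143], [0.649, 0.006, 0.163], [0.749, 0.096, 0.177]]
[314 193   6   5  17] [0.7464 0.0922 0.1746] [ 0.315 -0.616  0.722] -0.006 0.009
[344 237  34  12 134] [0.6476 0.0019 0.1609] [ 0.193 -0.98   0.052] -0.035 0.037
```

View pics/c1.png

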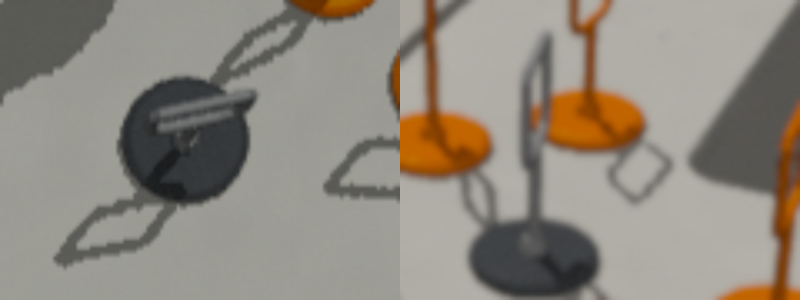

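The dark ring's bar is near (0.647, 0.002, 0.160) and its x axis points about +0.195 rad from straight ahead. The blue mug is near (0.517, 0.385) with its handle at about −0.19 rad. I'll start the approach now and refine these numbers on the way.

Call:
arm_command([
  {"x": 0.36, "y": 0.6, "z": 0.16, "rz": 0.6, "claw": 0},
  {"x": 0.36, "y": 0.6, "z": 0.16, "rz": 0.6},
  {"x": 0.36, "y": 0.6, "z": 0.16, "rz": 0.6},
  {"x": 0.36, "y": 0.6, "z": 0.16, "rz": 0.6},
  {"x": 0.36, "y": 0.6, "z": 0.16, "rz": 0.6},
  {"x": 0.36, "y": 0.6, "z": 0.16, "rz": 0.6},
  {"x": 0.36, "y": 0.6, "z": 0.16, "rz": 0.6},
  {"x": 0.36, "y": 0.6, "z": 0.16, "rz": 0.6},
  {"x": 0.36, "y": 0.6, "z": 0.16, "rz": 0.6},
  {"x": 0.36, "y": 0.6, "z": 0.16, "rz": 0.6},
])

```text
schema error: expected keys x, y, z, rx, ry, rz, claw
```

```bash
python3 - <<'E'
from h import *
for n in ('side','top'):
    f=np.load(f'pics/{n}0.npz'); im,d=f['im'],f['d']; W=world(n,d); hsv=cv2.cvtColor(im,cv2.COLOR_RGB2HSV)
    b=(W[...,0]>.6)&(W[...,0]<.7)&(W[...,1]>-.05)&(W[...,1]<.06)&(hsv[...,1]<100)
    q=W[b&(W[...,2]>.085)&(W[...,2]<.18)]
    c=np.median(q,0); _,s,V=np.linalg.svd(q[:,:2]-q[:,:2].mean(0),full_matrices=False); t=(q[:,:2]-q[:,:2].mean(0))@V[0]
    mid=q[:,:2].mean(0)+V[0]*(np.percentile(t,1)+np.percentile(t,99))/2
    print(n,len(q),'mid',mid.round(4),'dir',V[0].round(3),'len',np.ptp(t).round(3),'ztop',np.percentile(q[:,2],[95,99]).round(4))
    q=W[b&(W[...,2]>.004)&(W[...,2]<.03)]
    print('  base',((np.percentile(q,1,axis=0)+np.percentile(q,99,axis=0))/2).round(4),np.percentile(q,[1,99],axis=0).round(3).tolist())
    o=(hsv[...,0]>=8)&(hsv[...,0]<=20)&(hsv[...,1]>150)&(W[...,2]>.01)&(W[...,2]<.17)&(W[...,1]<.12)&(W[...,0]>.35)
    _,lab,st,_=cv2.connectedComponentsWithStats(o.astype(np.uint8))
    for i in range(1,len(st)):
        if st[i,4]>40: print('  orange',np.percentile(W[lab==i],[2,50,98],axis=0).round(3).tolist())
s=robot.read_state(); print(s['t'],s['tool_pos'],s['orientation'])
E
```

```text
side 270 mid [0.6463 0.0043] dir [ 0.191 -0.982] len 0.077 ztop [0.1621 0.1639]
  base [0.6465 0.0056 0.0147] [[0.604, -0.035, 0.004], [0.688, 0.047, 0.025]]
  orange [[0.62, -2.013, 0.025], [0.64, -1.988, 0.042], [0.663, -1.966, 0.063]]
  orange [[0.763, -0.127, 0.01], [0.776, -0.103, 0.051], [0.801, -0.077, 0.164]]
  orange [[0.676, -0.222, 0.01], [0.683, -0.19, 0.039], [0.698, -0.162, 0.101]]
  orange [[0.458, -0.017, 0.01], [0.471, 0.019, 0.096], [0.484, 0.051, 0.164]]
top 248 mid [0.6476 0.0016] dir [ 0.196 -0.981] len 0.072 ztop [0.1651 0.1666]
  base [0.6484 0.0007 0.0119] [[0.604, -0.043, 0.004], [0.692, 0.045, 0.019]]
  orange [[0.743, -0.145, 0.01], [0.776, -0.108, 0.014], [0.814, -0.073, 0.165]]
  orange [[0.65, -0.231, 0.01], [0.684, -0.192, 0.014], [0.722, -0.159, 0.165]]
  orange [[0.436, -0.024, 0.01], [0.473, 0.014, 0.012], [0.511, 0.049, 0.165]]
0.1 [ 0.24002112 -0.54937773  0.23170949] [-3.07367001e+00 -6.41930589e-01  3.20786854e-04]
```

Call:
arm_command([
  {"x": 0.36, "y": 0.6, "z": 0.16, "rx": 0, "ry": 0, "rz": 0.6, "claw": 0},
  {"x": 0.36, "y": 0.6, "z": 0.16, "rx": 0, "ry": 0, "rz": 0.6, "claw": 0},
  {"x": 0.36, "y": 0.6, "z": 0.16, "rx": 0, "ry": 0, "rz": 0.6, "claw": 0},
  {"x": 0.36, "y": 0.6, "z": 0.16, "rx": 0, "ry": 0, "rz": 0.6, "claw": 0},
  {"x": 0.36, "y": 0.6, "z": 0.16, "rx": 0, "ry": 0, "rz": 0.6, "claw": 0},
  {"x": 0.36, "y": 0.6, "z": 0.16, "rx": 0, "ry": 0, "rz": 0.6, "claw": 0},
  {"x": 0.36, "y": 0.6, "z": 0.16, "rx": 0, "ry": 0, "rz": 0.6, "claw": 0},
  {"x": 0.36, "y": 0.6, "z": 0.16, "rx": 0, "ry": 0, "rz": 0.6, "claw": 0},
  {"x": 0.36, "y": 0.6, "z": 0.16, "rx": 0, "ry": 0, "rz": 0.6, "claw": 0},
  {"x": 0.36, "y": 0.6, "z": 0.16, "rx": 0, "ry": 0, "rz": 0.6, "claw": 0},
])

```text
t: 0.93
tool_pos: [0.4226, -0.246, 0.3142]
orientation: [2.161, 2.278, 0.003]
force: [1.2, -0.2, -0.1]
opening: 0.0927
gripper_force: 0.0
```

Call:
arm_command([
  {"x": 0.1, "y": 0.76, "z": 0, "rx": 0, "ry": 0, "rz": 0.6, "claw": 0},
  {"x": 0.1, "y": 0.76, "z": 0, "rx": 0, "ry": 0, "rz": 0.6, "claw": 0},
  {"x": 0.1, "y": 0.76, "z": 0, "rx": 0, "ry": 0, "rz": 0.6, "claw": 0},
  {"x": 0.1, "y": 0.76, "z": 0, "rx": 0, "ry": 0, "rz": 0.6, "claw": 0},
  {"x": 0.1, "y": 0.76, "z": 0, "rx": 0, "ry": 0, "rz": 0.6, "claw": 0},
  {"x": 0.1, "y": 0.76, "z": 0, "rx": 0, "ry": 0, "rz": 0.6, "claw": 0},
  {"x": 0.1, "y": 0.76, "z": 0, "rx": 0, "ry": 0, "rz": 0.6, "claw": 0},
  {"x": 0.1, "y": 0.76, "z": 0, "rx": 0, "ry": 0, "rz": 0.6, "claw": 0},
  {"x": 0.1, "y": 0.76, "z": 0, "rx": 0, "ry": 0, "rz": 0.6, "claw": 0},
  {"x": 0.1, "y": 0.76, "z": 0, "rx": 0, "ry": 0, "rz": 0.6, "claw": 0},
])

```text
t: 1.77
tool_pos: [0.4696, 0.1356, 0.312]
orientation: [-0.498, -3.101, -0.003]
force: [0.3, -0.8, -0.0]
opening: 0.0931
gripper_force: 0.0
```

Call:
arm_command([
  {"x": 0.094, "y": 0.5, "z": 0, "rx": 0, "ry": 0, "rz": 0.064, "claw": 0},
  {"x": 0.094, "y": 0.5, "z": 0, "rx": 0, "ry": 0, "rz": 0.064, "claw": 0},
  {"x": 0.094, "y": 0.5, "z": 0, "rx": 0, "ry": 0, "rz": 0.064, "claw": 0},
  {"x": 0.094, "y": 0.5, "z": 0, "rx": 0, "ry": 0, "rz": 0.064, "claw": 0},
  {"x": 0.094, "y": 0.5, "z": 0, "rx": 0, "ry": 0, "rz": 0.064, "claw": 0},
  {"x": 0.094, "y": 0.5, "z": -0.1, "rx": 0, "ry": 0, "rz": 0.064, "claw": 0},
  {"x": 0.094, "y": 0.5, "z": -0.26, "rx": 0, "ry": 0, "rz": 0.064, "claw": 0},
  {"x": 0.094, "y": 0.5, "z": -0.26, "rx": 0, "ry": 0, "rz": 0.064, "claw": 0},
  {"x": 0.094, "y": 0.5, "z": -0.26, "rx": 0, "ry": 0, "rz": 0.064, "claw": 0},
  {"x": 0.094, "y": 0.5, "z": -0.26, "rx": 0, "ry": 0, "rz": 0.064, "claw": 0},
])

```text
t: 2.6
tool_pos: [0.5135, 0.3788, 0.1747]
orientation: [-0.314, -3.116, 0.011]
force: [-0.5, -0.6, -0.4]
opening: 0.0926
gripper_force: 0.0
```

```bash
python3 - <<'E'
from h import *
s=robot.read_state(); print(s['t'],s['tool_pos'],s['orientation'],s['q'].round(3))
a,_=grab('side','s1'); b,_=grab('top','t1')
A=cv2.resize(a[300:420,220:380],(400,300)); B=cv2.resize(b[260:350,130:250],(400,300))
cv2.imwrite('pics/c2.png',np.hstack([A,B])[:,:,::-1])
E
```

```text
2.6 [0.51345418 0.37883025 0.17470829] [-0.31385653 -3.11622983  0.01128891] [ 0.555  0.275  1.43   0.     1.448 -0.815]
```

View pics/c2.png

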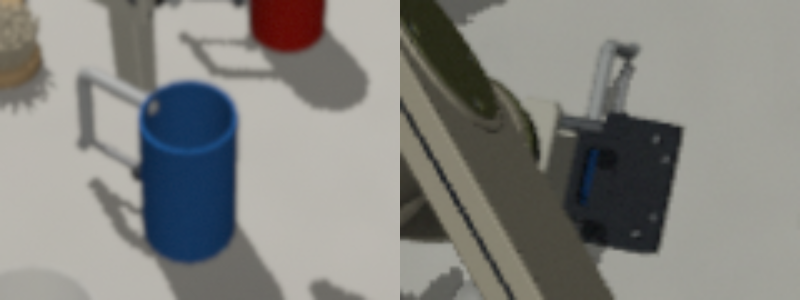

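The open gripper is over the blue mug, and both fingers straddle it. I'll descend next.

Call:
arm_command([
  {"x": 0, "y": 0, "z": 0, "rx": 0, "ry": 0, "rz": 0, "claw": 0},
  {"x": 0, "y": 0, "z": -0.04, "rx": 0, "ry": 0, "rz": 0, "claw": 0},
  {"x": 0, "y": 0, "z": -0.08, "rx": 0, "ry": 0, "rz": 0, "claw": 0},
  {"x": 0, "y": 0, "z": -0.08, "rx": 0, "ry": 0, "rz": 0, "claw": 0},
  {"x": 0, "y": 0, "z": -0.08, "rx": 0, "ry": 0, "rz": 0, "claw": 0},
])

```text
t: 3.12
tool_pos: [0.5176, 0.3799, 0.1441]
orientation: [0.317, 3.125, 0.001]
force: [-0.7, 0.2, 0.0]
opening: 0.0929
gripper_force: 0.0
```

Call:
arm_command([
  {"x": 0, "y": 0.01, "z": -0.05, "rx": 0, "ry": 0, "rz": 0, "claw": 0},
  {"x": 0, "y": 0.01, "z": -0.1, "rx": 0, "ry": 0, "rz": 0, "claw": 0},
  {"x": 0, "y": 0.01, "z": -0.148, "rx": 0, "ry": 0, "rz": 0, "claw": 0},
  {"x": 0, "y": 0.01, "z": -0.148, "rx": 0, "ry": 0, "rz": 0, "claw": 0},
  {"x": 0, "y": 0.01, "z": -0.148, "rx": 0, "ry": 0, "rz": 0, "claw": 0},
  {"x": 0, "y": 0.01, "z": -0.148, "rx": 0, "ry": 0, "rz": 0, "claw": 0},
])

```text
t: 3.62
tool_pos: [0.5188, 0.386, 0.0719]
orientation: [0.316, 3.123, 0.004]
force: [0.4, 0.4, 0.2]
opening: 0.0931
gripper_force: 0.0
```

Call:
arm_command([
  {"x": 0, "y": 0, "z": 0, "rx": 0, "ry": 0, "rz": 0, "claw": 255},
  {"x": 0, "y": 0, "z": 0, "rx": 0, "ry": 0, "rz": 0, "claw": 255},
  {"x": 0, "y": 0, "z": 0, "rx": 0, "ry": 0, "rz": 0, "claw": 255},
  {"x": 0, "y": 0, "z": 0, "rx": 0, "ry": 0, "rz": 0, "claw": 255},
  {"x": 0, "y": 0, "z": 0, "rx": 0, "ry": 0, "rz": 0, "claw": 255},
  {"x": 0, "y": 0, "z": 0, "rx": 0, "ry": 0, "rz": 0, "claw": 255},
  {"x": 0, "y": 0, "z": 0, "rx": 0, "ry": 0, "rz": 0, "claw": 255},
  {"x": 0, "y": 0, "z": 0, "rx": 0, "ry": 0, "rz": 0, "claw": 255},
  {"x": 0, "y": 0, "z": 0, "rx": 0, "ry": 0, "rz": 0, "claw": 255},
  {"x": 0, "y": 0, "z": 0, "rx": 0, "ry": 0, "rz": 0, "claw": 255},
], squeeze=58)

```text
t: 4.45
tool_pos: [0.5173, 0.3852, 0.0689]
orientation: [0.316, 3.125, 0.0]
force: [-0.9, -0.9, 4.3]
opening: 0.0601
gripper_force: 58.0
```

Call:
arm_command([
  {"x": 0, "y": 0, "z": 0.04, "rx": 0, "ry": 0, "rz": 0, "claw": 255},
  {"x": 0, "y": 0, "z": 0.1, "rx": 0, "ry": 0, "rz": 0, "claw": 255},
  {"x": 0, "y": 0, "z": 0.17, "rx": 0, "ry": 0, "rz": 0, "claw": 255},
  {"x": 0, "y": 0, "z": 0.24, "rx": 0, "ry": 0, "rz": 0, "claw": 255},
  {"x": 0, "y": 0, "z": 0.31, "rx": 0, "ry": 0, "rz": 0, "claw": 255},
  {"x": 0, "y": 0, "z": 0.37, "rx": 0, "ry": 0, "rz": 0, "claw": 255},
  {"x": 0, "y": 0, "z": 0.4, "rx": 0, "ry": 0, "rz": 0, "claw": 255},
  {"x": 0, "y": 0, "z": 0.4, "rx": 0, "ry": 0, "rz": 0, "claw": 255},
  {"x": 0, "y": 0, "z": 0.4, "rx": 0, "ry": 0, "rz": 0, "claw": 255},
])

```text
t: 5.2
tool_pos: [0.5175, 0.3853, 0.2687]
orientation: [0.316, 3.125, 0.001]
force: [-0.1, -1.0, -1.7]
opening: 0.0598
gripper_force: 58.0
```

```bash
python3 - <<'E'
from h import *
s=robot.read_state(); print(s['t'],s['tool_pos'],s['opening'],s['force'])
im,d=grab('side','s2'); W=world('side',d); hsv=cv2.cvtColor(im,cv2.COLOR_RGB2HSV)
c=s['tool_pos']; r=np.hypot(W[...,0]-c[0],W[...,1]-c[1])
m=(hsv[...,0]>=100)&(hsv[...,0]<=130)&(hsv[...,1]>120)&(r<.06); p=W[m]; print(np.percentile(p,[1,50,99],axis=0).round(3).tolist())
h=W[(hsv[...,1]<120)&(r>.04)&(r<.1)&(W[...,2]>.12)&(W[...,2]<.31)]; print(len(h),np.percentile(h,[1,50,99],axis=0).round(3).tolist())
cv2.imwrite('pics/c3.png',cv2.resize(im[140:380,200:440],(720,600) and (600,600))[:,:,::-1])
E
```

```text
5.2 [0.51745907 0.38532377 0.26868764] 0.05980840994913564 [-0.07343415 -0.95546885 -1.68170216]
[[0.487, 0.359, 0.208], [0.503, 0.407, 0.264], [0.536, 0.417, 0.3]]
793 [[0.499, 0.345, 0.223], [0.527, 0.429, 0.275], [0.601, 0.434, 0.309]]
```

View pics/c3.png

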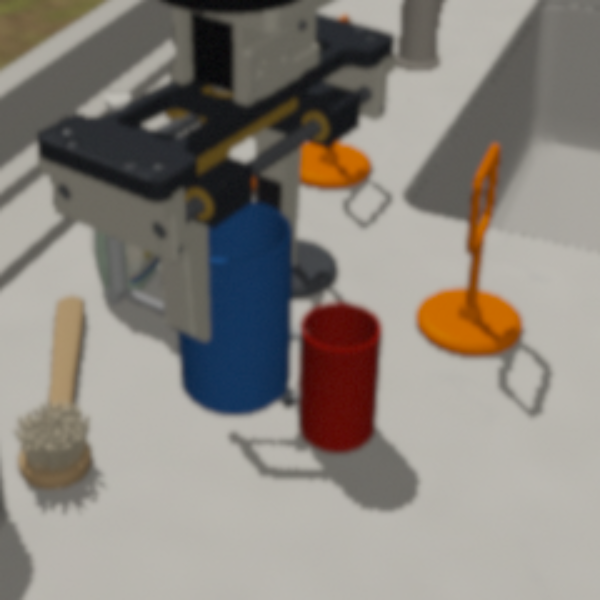

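The blue mug is held upright and clear of the worktop, and the red mug has not moved. I'll carry it over to the ring.

Call:
arm_command([
  {"x": 0.005, "y": -0.03, "z": 0, "rx": 0, "ry": 0, "rz": 0.01, "claw": 255},
  {"x": 0.015, "y": -0.09, "z": 0, "rx": 0, "ry": 0, "rz": 0.03, "claw": 255},
  {"x": 0.03, "y": -0.16, "z": 0, "rx": 0, "ry": 0, "rz": 0.05, "claw": 255},
  {"x": 0.042, "y": -0.235, "z": 0, "rx": 0, "ry": 0, "rz": 0.07, "claw": 255},
  {"x": 0.055, "y": -0.31, "z": 0, "rx": 0, "ry": 0, "rz": 0.09, "claw": 255},
  {"x": 0.067, "y": -0.385, "z": 0, "rx": 0, "ry": 0, "rz": 0.11, "claw": 255},
  {"x": 0.08, "y": -0.46, "z": 0, "rx": 0, "ry": 0, "rz": 0.13, "claw": 255},
  {"x": 0.09, "y": -0.53, "z": 0, "rx": 0, "ry": 0, "rz": 0.15, "claw": 255},
  {"x": 0.1, "y": -0.59, "z": 0, "rx": 0, "ry": 0, "rz": 0.17, "claw": 255},
  {"x": 0.11, "y": -0.64, "z": 0, "rx": 0, "ry": 0, "rz": 0.19, "claw": 255},
])

```text
t: 6.08
tool_pos: [0.5709, 0.0627, 0.2652]
orientation: [0.28, -3.124, 0.0]
force: [0.6, -0.3, -1.3]
opening: 0.0602
gripper_force: 58.0
```

Call:
arm_command([
  {"x": 0.008, "y": -0.05, "z": 0, "rx": 0, "ry": 0, "rz": 0, "claw": 255},
  {"x": 0.015, "y": -0.1, "z": 0, "rx": 0, "ry": 0, "rz": 0, "claw": 255},
  {"x": 0.02, "y": -0.135, "z": -0.01, "rx": 0, "ry": 0, "rz": 0, "claw": 255},
  {"x": 0.023, "y": -0.149, "z": -0.04, "rx": 0, "ry": 0, "rz": 0, "claw": 255},
  {"x": 0.023, "y": -0.149, "z": -0.06, "rx": 0, "ry": 0, "rz": 0, "claw": 255},
  {"x": 0.023, "y": -0.149, "z": -0.06, "rx": 0, "ry": 0, "rz": 0, "claw": 255},
  {"x": 0.023, "y": -0.149, "z": -0.06, "rx": 0, "ry": 0, "rz": 0, "claw": 255},
])

```text
t: 6.67
tool_pos: [0.5822, -0.0085, 0.2359]
orientation: [0.28, -3.124, -0.002]
force: [0.5, -0.3, -1.3]
opening: 0.0602
gripper_force: 58.0
```

```bash
cat > look.py <<'E'
import sys
from h import *
tag=sys.argv[1]
s=robot.read_state(); print(s['t'],s['tool_pos'],s['orientation'].round(3),s['force'].round(1),s['opening'])
c=s['tool_pos']; ring=np.array([.647,.003])
for n in ('side','top'):
    im,d=grab(n,n+tag); W=world(n,d); hsv=cv2.cvtColor(im,cv2.COLOR_RGB2HSV)
    r=np.hypot(W[...,0]-c[0],W[...,1]-c[1])
    p=W[(hsv[...,0]>=100)&(hsv[...,0]<=130)&(hsv[...,1]>120)&(r<.07)&(W[...,2]>.05)]
    if len(p): print(n,'blue',len(p),np.percentile(p,[1,50,99],axis=0).round(3).tolist())
    h=W[(hsv[...,1]<120)&(r>.068)&(r<.1)&(W[...,2]>c[2]-.06)&(W[...,2]<c[2]+.033)&((W[...,:2]-c[:2])@[.981,.194]>.065)]
    if len(h): print(n,'leg',len(h),np.percentile(h,[1,50,99],axis=0).round(3).tolist(),'r',np.percentile(np.hypot(*(h[:,:2]-c[:2]).T),[2,50,98]).round(3),'ang',np.median(np.arctan2(h[:,1]-c[1],h[:,0]-c[0])).round(3))
    x=(280,150) if n=='side' else (290,200)
    crop=im[x[1]-20:x[1]+100,x[0]-20:x[0]+140]
    cv2.imwrite(f'pics/k_{n}{tag}.png',crop[:,:,::-1])
a=[cv2.resize(cv2.imread(f'pics/k_{n}{tag}.png'),(400,300),interpolation=cv2.INTER_CUBIC) for n in ('side','top')]
cv2.imwrite(f'pics/k{tag}.png',np.hstack(a))
E
python3 look.py 3
```

```text
6.6667 [ 0.58215123 -0.00852599  0.23592808] [ 2.800e-01 -3.124e+00 -2.000e-03] [ 0.5 -0.3 -1.3] 0.06020189493043733
side blue 927 [[0.552, -0.035, 0.173], [0.567, 0.016, 0.213], [0.607, 0.024, 0.267]]
side leg 173 [[0.649, 0.006, 0.186], [0.66, 0.01, 0.226], [0.668, 0.014, 0.263]] r [0.069 0.08  0.087] ang 0.237
top blue 38 [[0.55, -0.014, 0.171], [0.554, -0.004, 0.244], [0.57, 0.014, 0.348]]
```

View pics/k3.png

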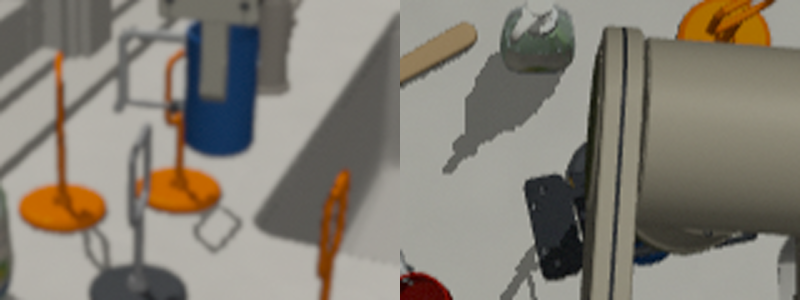

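The crop shows the hook's outer leg tip at z≈0.186, which is about 22 mm above the top of the bar. The leg is beyond the bar, so the bar sits about 66 mm from the mug's axis, inside the mouth. I'll lower the mug in stages.

Call:
arm_command([
  {"x": 0, "y": 0, "z": -0.02, "rx": 0, "ry": 0, "rz": 0, "claw": 255},
  {"x": 0, "y": 0, "z": -0.04, "rx": 0, "ry": 0, "rz": 0, "claw": 255},
  {"x": 0, "y": 0, "z": -0.06, "rx": 0, "ry": 0, "rz": 0, "claw": 255},
  {"x": 0, "y": 0, "z": -0.075, "rx": 0, "ry": 0, "rz": 0, "claw": 255},
  {"x": 0, "y": 0, "z": -0.09, "rx": 0, "ry": 0, "rz": 0, "claw": 255},
  {"x": 0, "y": 0, "z": -0.1, "rx": 0, "ry": 0, "rz": 0, "claw": 255},
  {"x": 0, "y": 0, "z": -0.1, "rx": 0, "ry": 0, "rz": 0, "claw": 255},
  {"x": 0, "y": 0, "z": -0.1, "rx": 0, "ry": 0, "rz": 0, "claw": 255},
], squeeze=60)

```text
t: 7.43
tool_pos: [0.5827, -0.0095, 0.1881]
orientation: [0.279, -3.127, -0.0]
force: [-5.2, -0.3, 1.4]
opening: 0.0604
gripper_force: 60.0
```

```bash
python3 look.py 4
```

```text
7.4333 [ 0.58267778 -0.00953279  0.18805477] [ 0.279 -3.127 -0.   ] [-5.2 -0.3  1.4] 0.06038032837390861
side blue 810 [[0.553, -0.036, 0.126], [0.567, 0.015, 0.165], [0.607, 0.024, 0.219]]
side leg 219 [[0.64, -0.028, 0.129], [0.659, 0.01, 0.169], [0.669, 0.038, 0.214]] r [0.069 0.079 0.087] ang 0.248
top blue 29 [[0.545, -0.015, 0.123], [0.553, -0.005, 0.2], [0.57, 0.01, 0.349]]
```

View pics/k4.png

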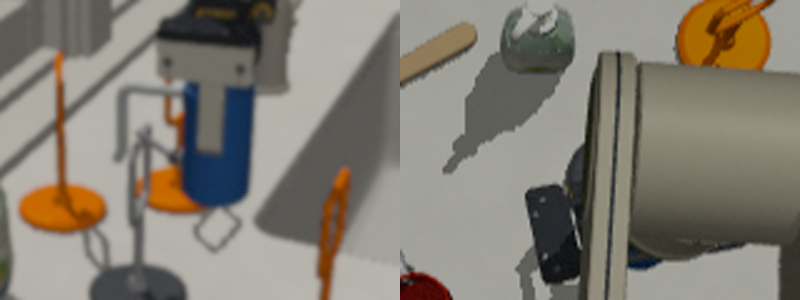

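The bar is inside the hook and pushing the gate up, and the mug is still upright. I'll push on.

Call:
arm_command([
  {"x": 0, "y": 0, "z": -0.015, "rx": 0, "ry": 0, "rz": 0, "claw": 255},
  {"x": 0, "y": 0, "z": -0.03, "rx": 0, "ry": 0, "rz": 0, "claw": 255},
  {"x": 0, "y": 0, "z": -0.045, "rx": 0, "ry": 0, "rz": 0, "claw": 255},
  {"x": 0, "y": 0, "z": -0.06, "rx": 0, "ry": 0, "rz": 0, "claw": 255},
  {"x": 0, "y": 0, "z": -0.07, "rx": 0, "ry": 0, "rz": 0, "claw": 255},
  {"x": 0, "y": 0, "z": -0.075, "rx": 0, "ry": 0, "rz": 0, "claw": 255},
  {"x": 0, "y": 0, "z": -0.075, "rx": 0, "ry": 0, "rz": 0, "claw": 255},
  {"x": 0, "y": 0, "z": -0.075, "rx": 0, "ry": 0, "rz": 0, "claw": 255},
])

```text
t: 8.2
tool_pos: [0.5836, -0.0093, 0.1508]
orientation: [0.28, -3.129, -0.0]
force: [0.4, 0.1, -1.3]
opening: 0.0603
gripper_force: 60.0
```

```bash
python3 look.py 5
```

```text
8.2 [ 0.5835749  -0.00928995  0.15084997] [ 0.28  -3.129 -0.   ] [ 0.4  0.1 -1.3] 0.06025740764322887
side blue 740 [[0.554, -0.034, 0.088], [0.568, 0.016, 0.126], [0.607, 0.024, 0.181]]
side leg 243 [[0.641, -0.029, 0.093], [0.659, 0.011, 0.136], [0.669, 0.038, 0.175]] r [0.069 0.078 0.087] ang 0.255
top blue 28 [[0.544, -0.013, 0.114], [0.555, -0.004, 0.158], [0.557, 0.014, 0.321]]
```

View pics/k5.png

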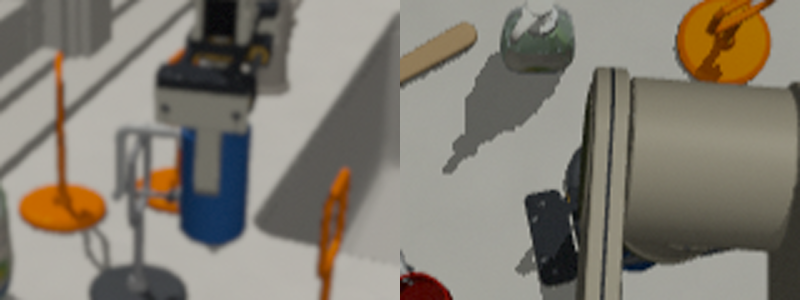

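The force is back to just the mug's weight, and the gate rod is level below the bar at about (155,190) in the left crop. It has snapped shut. I'll lower 3 mm towards the saddle, ease the grip, then open.

Call:
arm_command([
  {"x": 0, "y": 0, "z": -0.003, "rx": 0, "ry": 0, "rz": 0, "claw": 255},
  {"x": 0, "y": 0, "z": -0.006, "rx": 0, "ry": 0, "rz": 0, "claw": 255},
  {"x": 0, "y": 0, "z": -0.006, "rx": 0, "ry": 0, "rz": 0, "claw": 255},
  {"x": 0, "y": 0, "z": -0.006, "rx": 0, "ry": 0, "rz": 0, "claw": 255},
], squeeze=20)

```text
t: 8.63
tool_pos: [0.5836, -0.0093, 0.1481]
orientation: [0.28, -3.129, -0.0]
force: [-0.4, 0.0, -1.1]
opening: 0.0611
gripper_force: 20.0
```

Call:
arm_command([
  {"x": 0, "y": 0, "z": 0, "rx": 0, "ry": 0, "rz": 0, "claw": 255},
  {"x": 0, "y": 0, "z": 0, "rx": 0, "ry": 0, "rz": 0, "claw": 255},
  {"x": 0, "y": 0, "z": 0, "rx": 0, "ry": 0, "rz": 0, "claw": 255},
  {"x": 0, "y": 0, "z": 0, "rx": 0, "ry": 0, "rz": 0, "claw": 255},
  {"x": 0, "y": 0, "z": 0, "rx": 0, "ry": 0, "rz": 0, "claw": 255},
  {"x": 0, "y": 0, "z": 0, "rx": 0, "ry": 0, "rz": 0, "claw": 255},
], squeeze=3)

```text
t: 9.13
tool_pos: [0.5837, -0.0093, 0.1482]
orientation: [-0.28, 3.129, -0.0]
force: [1.0, 0.2, -1.0]
opening: 0.0612
gripper_force: 3.0
```

Call:
arm_command([
  {"x": 0, "y": 0, "z": 0, "rx": 0, "ry": 0, "rz": 0, "claw": 0},
  {"x": 0, "y": 0, "z": 0, "rx": 0, "ry": 0, "rz": 0, "claw": 0},
  {"x": 0, "y": 0, "z": 0, "rx": 0, "ry": 0, "rz": 0, "claw": 0},
  {"x": 0, "y": 0, "z": 0, "rx": 0, "ry": 0, "rz": 0, "claw": 0},
  {"x": 0, "y": 0, "z": 0, "rx": 0, "ry": 0, "rz": 0, "claw": 0},
  {"x": 0, "y": 0, "z": 0, "rx": 0, "ry": 0, "rz": 0, "claw": 0},
  {"x": 0, "y": 0, "z": 0, "rx": 0, "ry": 0, "rz": 0, "claw": 0},
  {"x": 0, "y": 0, "z": 0, "rx": 0, "ry": 0, "rz": 0, "claw": 0},
  {"x": 0, "y": 0, "z": 0, "rx": 0, "ry": 0, "rz": 0, "claw": 0},
  {"x": 0, "y": 0, "z": 0, "rx": 0, "ry": 0, "rz": 0, "claw": 0},
])

```text
t: 9.97
tool_pos: [0.5837, -0.0093, 0.1481]
orientation: [0.28, -3.129, -0.0]
force: [0.8, 0.6, 0.4]
opening: 0.0932
gripper_force: 0.0
```

```bash
python3 look.py 6
```

```text
9.9667 [ 0.58366892 -0.00933596  0.14812977] [ 0.28  -3.129 -0.   ] [0.8 0.6 0.4] 0.09315403339721685
side blue 909 [[0.555, -0.021, 0.056], [0.592, 0.031, 0.106], [0.631, 0.039, 0.15]]
side leg 209 [[0.641, -0.028, 0.092], [0.657, 0.008, 0.133], [0.681, 0.039, 0.171]] r [0.069 0.076 0.098] ang 0.205
top blue 23 [[0.549, -0.013, 0.12], [0.555, -0.001, 0.129], [0.558, 0.014, 0.253]]
```

View pics/k6.png

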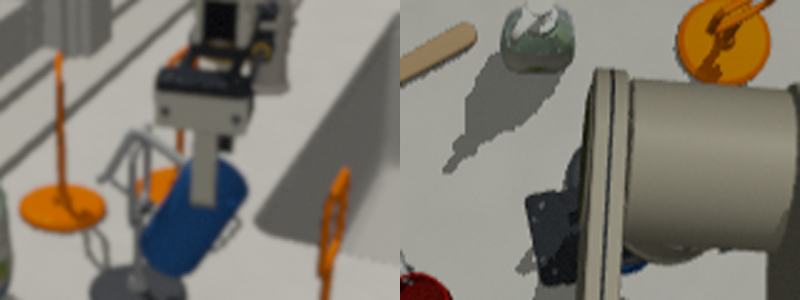

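The mug hangs tilted against the ring, with the hook over the bar. The mug has moved slightly towards the +y finger, so I'll centre the fingers on it and then lift away.

Call:
arm_command([
  {"x": -0.001, "y": 0.006, "z": 0, "rx": 0, "ry": 0, "rz": 0, "claw": 0},
  {"x": -0.003, "y": 0.014, "z": 0, "rx": 0, "ry": 0, "rz": 0, "claw": 0},
  {"x": -0.003, "y": 0.014, "z": 0.02, "rx": 0, "ry": 0, "rz": 0, "claw": 0},
  {"x": -0.003, "y": 0.014, "z": 0.05, "rx": 0, "ry": 0, "rz": 0, "claw": 0},
  {"x": -0.003, "y": 0.014, "z": 0.09, "rx": 0, "ry": 0, "rz": 0, "claw": 0},
  {"x": -0.003, "y": 0.014, "z": 0.14, "rx": 0, "ry": 0, "rz": 0, "claw": 0},
  {"x": -0.003, "y": 0.014, "z": 0.2, "rx": 0, "ry": 0, "rz": 0, "claw": 0},
  {"x": -0.003, "y": 0.014, "z": 0.26, "rx": 0, "ry": 0, "rz": 0, "claw": 0},
  {"x": -0.1, "y": 0.014, "z": 0.32, "rx": 0, "ry": 0, "rz": 0, "claw": 0},
  {"x": -0.15, "y": 0.014, "z": 0.36, "rx": 0, "ry": 0, "rz": 0, "claw": 0},
])

```text
t: 10.9
tool_pos: [0.5126, -0.0022, 0.3252]
orientation: [0.28, -3.127, -0.001]
force: [-0.3, 0.7, -0.0]
opening: 0.0925
gripper_force: 0.0
```

Call:
arm_command([
  {"x": -0.03, "y": 0, "z": 0.02, "rx": 0, "ry": 0, "rz": 0, "claw": 0},
  {"x": -0.05, "y": 0, "z": 0.03, "rx": 0, "ry": 0, "rz": 0, "claw": 0},
  {"x": -0.05, "y": 0, "z": 0.03, "rx": 0, "ry": 0, "rz": 0, "claw": 0},
  {"x": -0.05, "y": 0, "z": 0.03, "rx": 0, "ry": 0, "rz": 0, "claw": 0},
  {"x": -0.05, "y": 0, "z": 0.03, "rx": 0, "ry": 0, "rz": 0, "claw": 0},
  {"x": -0.05, "y": 0, "z": 0.03, "rx": 0, "ry": 0, "rz": 0, "claw": 0},
  {"x": -0.05, "y": 0, "z": 0.03, "rx": 0, "ry": 0, "rz": 0, "claw": 0},
  {"x": -0.05, "y": 0, "z": 0.03, "rx": 0, "ry": 0, "rz": 0, "claw": 0},
  {"x": -0.05, "y": 0, "z": 0.03, "rx": 0, "ry": 0, "rz": 0, "claw": 0},
  {"x": -0.05, "y": 0, "z": 0.03, "rx": 0, "ry": 0, "rz": 0, "claw": 0},
])

```text
t: 11.73
tool_pos: [0.4883, -0.0023, 0.3394]
orientation: [0.28, -3.128, -0.0]
force: [0.1, 0.2, 0.2]
opening: 0.0929
gripper_force: 0.0
```

```bash
python3 - <<'E'
from h import *
ps=[]
for k in '78':
    im,d=grab('side','side'+k); W=world('side',d); hsv=cv2.cvtColor(im,cv2.COLOR_RGB2HSV)
    b=(hsv[...,0]>=100)&(hsv[...,0]<=130)&(hsv[...,1]>120)&(W[...,1]<.1)&(W[...,1]>-.1)&(W[...,0]>.5)&(W[...,2]<.2)
    r=((hsv[...,0]<=5))&(hsv[...,1]>120)&(W[...,1]>.1)&(W[...,1]<.3)
    for m in (b,r): print(m.sum(),np.percentile(W[m],[1,50,99],axis=0).round(3).tolist())
cv2.imwrite('pics/c7.png',cv2.resize(im[130:330,240:440],(600,600),interpolation=cv2.INTER_CUBIC)[:,:,::-1])
print(robot.read_state()['tool_pos'],robot.read_state()['t'])
E
```

```text
1119 [[0.557, -0.008, 0.054], [0.593, 0.04, 0.113], [0.632, 0.053, 0.149]]
1627 [[0.498, 0.159, 0.007], [0.523, 0.209, 0.069], [0.554, 0.218, 0.099]]
1111 [[0.557, -0.009, 0.054], [0.593, 0.04, 0.112], [0.633, 0.053, 0.148]]
1625 [[0.499, 0.159, 0.007], [0.523, 0.209, 0.069], [0.554, 0.218, 0.099]]
[ 0.48826147 -0.00233731  0.33961907] 11.8333
```

View pics/c7.png

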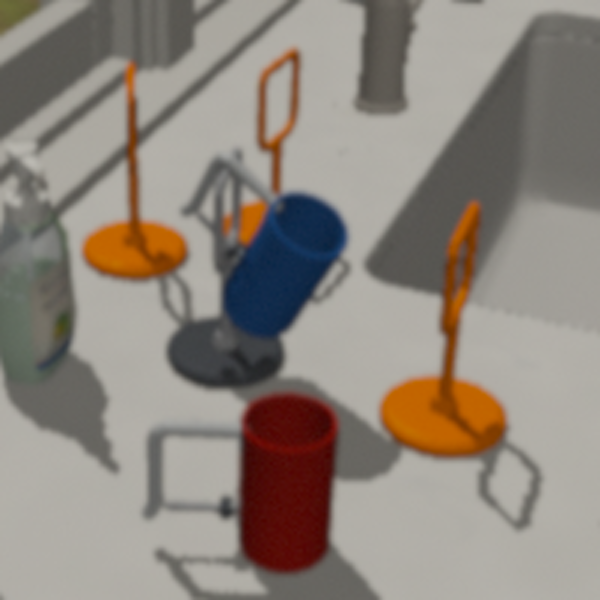

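The mug hangs still on the ring, with its lowest point about 50 mm above the worktop. The robot is clear and the red mug has not moved, so I'll hand the job in.

```bash
python3 -c "
from plant import robot
print(robot.close_job())"
```

```text
the job is handed in; nothing more can be done
None
```

The blue mug hangs by its snap hook on the steel ring, about 50 mm clear of the worktop with the gate snapped shut below the bar; the red mug was not moved, and I handed the job in at about 12 s, but no verdict came back.

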